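# Lid the tube box and hold it against the shaker's sprung stop

## Robot

A 6-joint arm with a two-finger parallel gripper is mounted at the origin on the work surface. World frame = base frame: x ahead of the robot, y to its left, z up, the work surface at z = 0. Lengths are in m, angles in rad, forces in N, time in s.
With the tool pointing down it reaches from about 0.35 to 0.775 m from the base axis. Payload 7.3 kg.
Tool frame: the origin (TCP) lies at the very end of the fingers, on their centre line; the grasp point (between the pads) lies 19 mm behind it (robot.tcp_to_grasp is the distance from the TCP to the grasp point, in m); z points along the fingers, y is the direction in which the jaws open and shut (so a half turn about z gives the same grasp; the last joint's range is limited). The gripper opens to 92 mm and grips with 3 to 60 N. Pads are 19 mm wide; open, the fingers measure 130 mm over their backs; the gripper's body (75 mm by 190 mm) begins 47 mm behind the grasp point.
Start: joints at [-1.336, 0.342, 1.524, -0, 1.275, -0.146], TCP at [0.195, -0.487, 0.227] pointing down, gripper open.
Joint ranges: [-2.53, 2.53], [-0.77, 2.02], [0.04, 2.7], [-1, 4.14], [0.28, 2.66], [-3.11, 3.11]. Speed limits (rad/s): [2.57, 2.57, 3.14, 3.14, 3.14, 3.14].

## Interface

Orientations are given as [roll, pitch, yaw] about the fixed x, y, z axes, in that order (R = Rz(yaw) Ry(pitch) Rx(roll)).
In Python, from cell import robot, eyes, finder gives the robot as it stands. The module is installed in compiled form; this text tells all that it offers.
- The arm moves only by the tool move_arm, never from a script. Its argument "motion" is a list of rows, each a list of 7 numbers: the closure in counts, from 0 (fully open) to 255 (shut), then the shift along the tool's x, y, z normalised to -1 to 1, where 1 is 0.02 m, then the turn, a rotation vector about the tool's x, y, z normalised to -1 to 1, where 1 is 6 degrees. In form: [[claw, x, y, z, ax, ay, az], ...]. A call has 1 to 12 rows; each row shifts and turns the commanded pose from where the row before left it, along the tool's axes as they then stand; what a row does not reach is not made up. A row lasts 1/8 s, in which the tool goes at most 62.5 mm and 10.7 degrees, less where a joint would pass 70% of its speed; a pose out of reach is approached as far as the arm can. A call with a number of a shift or a turn outside -1 to 1 is refused whole. A call with a gripper value outside its range is refused whole. The fingers move at their own pace and stop on an object; "newtons" is the grip in N (left out, the last holds). Time passes only in rows, so rows that do not move let the fingers close. It gives the time, the measured TCP pose, the force and the opening at its end, in the units of the state.
- robot.observe(): the state, without advancing time (a new reading comes with each control period).
- eyes.read_camera(name): name is "scene" or "top" or "wrist"; returns (picture, depth): 384x512x3 uint8, red, green, blue; 384x512 float32, m along the optical axis (not along the pixel's ray), 0 where there is no reading.
- eyes.calibration(name): a dict with "K" (3x3 intrinsics, pixels), "position" and "orientation" of the camera in the world. Camera axes: x right, y up, looking along -z (the intrinsics and any distortion apply to the point x, -y, -z); pixel columns grow to the right and rows downward; lengths in m; the calibration is good to about 2 mm. The wrist camera is an equidistant fisheye: a pixel r from the principal point sees the ray r / f radians off the axis. A picture is of the moment at which its call begins: read the wrist's pose just before it. calibration takes no time and is no camera call; for the wrist camera it gives the pose at the moment of the call.
- robot.hand_in(): hands the job in, once; it reports no verdict.
Trained networks look in the newest picture that a camera, given by its name, has taken for a name from the list of things; names that differ only in an ending like _2 or _b are one class to them, and where a whole thing is asked for, a point or a joint stands for the part that bears it (a point fixed in the world has none). Each returns a list of dicts, best first, with "p" (0 to 1); they miss things now and then, are a little off and sometimes report something else, mostly with a low value. They report only what shows in the picture. A call takes as long as a camera call. They do not tell look-alikes from the thing itself.
- finder.recognise(camera, label): "centre" ([x, y, z] in m, in the coordinates of the camera as it stood for that picture, good to about 4 mm: the middle of the surface that is visible of it).
- finder.place_of(camera, label): "centre" ([x, y, z] in m, in the coordinates of the camera as it stood for that picture, good to about 4 mm: a listed point, or the origin of a listed thing).
The state is a dict: "time": time; "qpos": joint angles; "qvel": joint speeds; "joint_efforts": joint torques, N m; "tool_pos": TCP position; "tool_rot": TCP orientation; "contact_force": force on the tool from outside, world axes, zero at the start; "torque": the same for the moment, N m; "opening": finger opening in m.
Only numpy, scipy, OpenCV 4.12 (cv2) and the standard library are available. Lean on these libraries where they do the work, as an engineer would, in place of code of your own. Each camera call takes 0.05 s, during which the arm holds its last target. There are 200 camera calls.

## Task

The tube box on the shaker is loaded: put its own lid on (the larger, oblong one), fully down, then slide the box square against the sprung stop bar at the far edge of the platform, keeping it in the middle between the two corner clamps. Keep pushing so that it bears on the bar with a steady 10 N or so, the bar about half way in and never driven to the end of its travel, so that a colleague can do up the clamps. The program finishes while still holding the box like that: do not let go, and leave the other things on the bench where they are.

Things in the scene. Friction and masses are not known exactly. Their poses are not given: they have to be found in the camera images.
- shaker: White orbital shaker, fixed. Flat square platform 270 x 270 mm, black rubber mat, its top 105 mm above the bench. Origin: on the bench under the platform's centre; x points from the control panel (robot side) to the stop bar. Corner clamps, swung open: steel posts with black knobs at x = -37, y = +/-117 mm, 43 mm high above the mat, 209 mm clear between them.
- stopbar (a joint): How far the sprung stop bar has been pushed in along the shaker's +x, m: 0 at rest, end of travel 0.014. Spring: 2 N to start it, then 1.2 N per mm (10 N at 0.0067, 15 N at 0.0108).
- stopbar_face (a point): Middle of the front of the stop bar, where it touches the box; moves with the bar. At rest at x = 80, y = 0 mm in the shaker's frame, 18 mm above the mat. The bar: bright steel, round, 18 mm thick, 180 mm long along the shaker's y, on two sprung guide rods.
- tube_box: White box of capped tubes, loose on the mat, 12 to 45 mm short of the bar, turned up to 0.13 rad. Base 110 (x) x 150 (y) x 32 mm, upright sides; on it a collar, 94 x 134 mm at its foot, leaning in to 86 x 126 mm at 52 mm height. Origin: centre of underside, x towards the bar. 0.28 to 0.48 kg; mat drag, lid on: 2 to 5.5 N, so the bar can feel that much less than the finger gives.
- box_lid: The box's lid, white, skirt down on the bench left or right of the shaker: 104 (x) x 144 (y) x 24 mm, hollow below (99 x 139 mm inside, 21 mm deep: 2.5 mm play at the collar's foot). Grip ridge on top 16 (x) x 70 (y) mm, 26 mm high, top at 50 mm. 80 g. Origin: centre of the skirt's lower edge. Fits either way round; seated, its origin is 32 mm above the box's and its sides lie inside the base's.
- small_lid: Not needed: smaller square white lid lying skirt down on the bench on the other side of the shaker, 86 x 86 x 24 mm with a ridge 16 x 45 x 26 mm. Origin: centre of its lower edge.
- tube_rack: Bystander: grey rack of tubes 75 x 130 x 68 mm. Origin: centre of underside, as for all bystanders.
- tip_box: Bystander: pipette tip box 120 x 82 x 75 mm.
- reagent_bottle: Bystander: amber bottle, 66 mm across, 130 mm high.
- beaker: Bystander: clear beaker, 72 mm across, 90 mm high.
- pipette: Bystander: pipette lying along its x, 230 mm long, up to 34 mm high.
- spray: Bystander: white bottle, 72 mm across, 150 mm high.
Mind the look-alikes: they are no part of the job. Leave any blue or green look-alike of the tube_box alone. What is shaped like the box_lid but green is not meant.

How it is judged:
By the outcome, as a careful person would: the job done as asked, in the order asked, and still so for the second after the job is handed in, while the arm keeps its last pose, push and grip.
It also fails if it takes over 61 s, if anything falls off the work surface, if the arm or the gripper's body presses on something with over 40 N, if the wrist force passes 120 N, or if a joint passes its speed limit or range.

## Working session

There is one attempt and no reset: what is moved stays moved. The work goes in short steps, Python scripts to look and compute and a tool call to move; the robot and the scene stay as the last step left them, time stands still between calls to the robot, and variables do not carry over. Pictures are saved under pics/ and viewed, about 8 in all and at most 12, crops included, and the job is handed in when it is done.

Besides the shell and the picture viewer there is one more tool, called after ">>>" in YAML: its name, and indented under it one key for each argument. move_arm: Moves the arm, as the interface text tells. Its arguments: {"type":"object","properties":{"motion":{"type":"array"},"newtons":{"type":"number"}},"required":["motion"]}

```bash
mkdir -p pics; ls; cat > h.py <<'E'
import numpy as np, cv2
from cell import robot, eyes, finder
from scipy.spatial.transform import Rotation as R
def rot(o):
    o=np.array(o,float)
    if o.shape==(3,3): return o
    return R.from_euler('xyz',o).as_matrix() if o.size==3 else R.from_quat(o).as_matrix()
def w(cal,p): return rot(cal['orientation'])@np.array(p)+np.array(cal['position'])
def cloud(cal,d):
    K=cal['K'];v,u=np.mgrid[:d.shape[0],:d.shape[1]]
    p=np.stack([(u-K[0][2])/K[0][0]*d,-(v-K[1][2])/K[1][1]*d,-d],-1)
    return p@rot(cal['orientation']).T+np.array(cal['position'])
def save(n,im): cv2.imwrite('pics/'+n+'.png',np.ascontiguousarray(im[...,::-1]))
E
python3 - <<'E'
from h import *
print(robot.observe())
for c in ('top','scene'):
    im,d=eyes.read_camera(c);cal=eyes.calibration(c);print(c,cal);save(c,im);np.save(c+'_d',d);np.save(c+'_i',im)
    for l in ('shaker','tube_box','box_lid','small_lid','stopbar_face'):
        for r in finder.place_of(c,l)[:3]: print(c,l,round(r['p'],2),np.round(w(cal,r['centre']),3))
E
```

```text
pics
{'time': 0.0, 'qpos': array([-1.33599076e+00,  3.42753385e-01,  1.52506148e+00, -1.59634051e-07,
        1.27540414e+00, -1.45968557e-01]), 'qvel': array([ 4.14639571e-04, -2.80282835e-05, -1.42356938e-04, -6.88360402e-04,
        7.55494267e-04, -1.28980092e-03]), 'joint_efforts': array([-8.32124351e-05, -4.31241202e+01, -2.44217813e+01,  7.14426208e-02,
        5.58364042e-02, -1.54662716e-04]), 'tool_pos': array([ 0.19504543, -0.48696091,  0.22601354]), 'tool_rot': array([-3.13998358e+00, -2.36402673e-04,  3.80773985e-01]), 'contact_force': array([ 0.10350803, -1.09312567,  0.45597471]), 'torque': array([0.05378894, 0.03286413, 0.00846147]), 'opening': 0.09165934445874195}
top {'K': array([[467.75469731,   0.        , 253.32356953],
       [  0.        , 467.75469731, 183.59275723],
       [  0.        ,   0.        ,   1.        ]]), 'position': array([ 0.3831736 , -0.16670246,  1.85946668]), 'orientation': array([ 6.07537344e-02,  1.14301021e-04, -1.59396699e+00])}
top shaker 0.78 [ 0.6   -0.07  -0.007]
top tube_box 0.81 [ 0.602 -0.059  0.109]
top tube_box 0.56 [ 0.581 -0.576 -0.001]
top tube_box 0.55 [ 0.359 -0.455  0.001]
top box_lid 0.73 [ 0.406 -0.701  0.001]
top small_lid 0.98 [0.514 0.358 0.002]
top stopbar_face 0.77 [ 0.681 -0.066  0.121]
scene {'K': array([[415.24630915,   0.        , 254.05674198],
       [  0.        , 415.24630915, 189.31912131],
       [  0.        ,   0.        ,   1.        ]]), 'position': array([1.46144024, 0.1331997 , 1.11214608]), 'orientation': array([ 0.76419936, -0.01241398,  1.86015678])}
scene shaker 0.56 [ 0.605 -0.069 -0.005]
scene tube_box 0.9 [ 0.58  -0.565  0.002]
scene tube_box 0.6 [ 0.603 -0.055  0.107]
scene tube_box 0.57 [ 0.363 -0.456 -0.004]
scene box_lid 0.85 [ 0.545 -0.366 -0.003]
scene box_lid 0.76 [ 0.408 -0.7   -0.002]
scene small_lid 0.66 [0.518 0.364 0.006]
scene stopbar_face 0.86 [ 0.681 -0.061  0.121]
```

View pics/top.png

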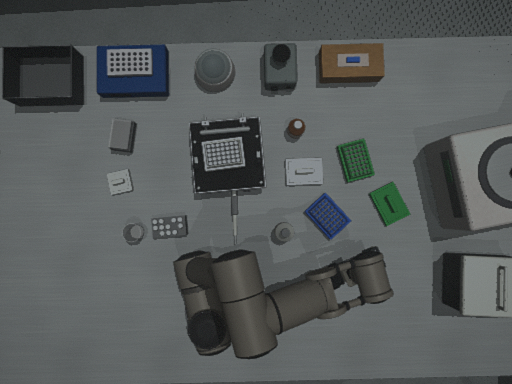

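View pics/scene.png

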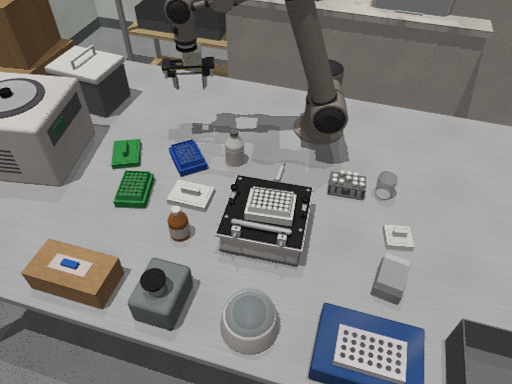

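Top view: white oblong lid at px (304,171), box on shaker (223,154), bar at (225,130), the green/blue look-alikes right of it; pipette (235,210), bottle (296,128) and spray (284,232) near the lid. Now measure poses from depth.

```bash
cat > m.py <<'E'
from h import *
def rect(P,lo,hi,c,r,name):
    m=(P[...,2]>lo)&(P[...,2]<hi)&(np.hypot(P[...,0]-c[0],P[...,1]-c[1])<r)
    q=P[m]
    if len(q)<8: print(name,'few',len(q));return
    (cx,cy),(a,b),an=cv2.minAreaRect((q[:,:2]*1000).astype(np.float32))
    print(name,len(q),'c',round(cx,1),round(cy,1),'size',round(a,1),round(b,1),'ang',round(an,1),'=rad',round(np.radians(an),3),'z',np.round(np.percentile(q[:,2],[5,50,95])*1000,1))
    return m
E
python3 - <<'E'
from m import *
for c in ('top','scene'):
    d=np.load(c+'_d.npy');P=cloud(eyes.calibration(c),d);print(c)
    rect(P,.008,.06,(.545,-.366),.1,'lid all')
    rect(P,.015,.032,(.545,-.366),.1,'lid deck')
    rect(P,.040,.06,(.545,-.366),.1,'lid ridge')
    rect(P,.146,.18,(.603,-.057),.095,'collar')
    rect(P,.129,.143,(.603,-.057),.09,'base')
    rect(P,.08,.115,(.603,-.065),.2,'platform')
    rect(P,.112,.15,(.70,-.063),.03,'bar')
    t=P[(P[...,2]>.05)&(P[...,0]>.3)&(P[...,0]<.8)&(P[...,1]>-.5)&(P[...,1]<-.2)]
    print('obst',np.round(t.min(0),3),np.round(t.max(0),3))
    from cell import finder
    for l in ('reagent_bottle','spray','tube_rack','pipette'):
        eyes.read_camera(c)
        for r in finder.place_of(c,l)[:1]: print(l,round(r['p'],2),np.round(w(eyes.calibration(c),r['centre']),3))
E
```

```text
top
lid all 1029 c 541.6 -366.6 size 181.3 194.2 ang 2.1 =rad 0.036 z [10.6 25.3 47.1]
lid deck 810 c 520.8 -369.5 size 143.1 142.5 ang 88.9 =rad 1.551 z [17.6 25.  30.9]
lid ridge 73 c 536.5 -368.9 size 67.4 19.3 ang 88.4 =rad 1.543 z [43.2 50.7 57.5]
collar 518 c 598.3 -62.7 size 97.4 134.3 ang 6.6 =rad 0.116 z [146.8 153.2 161.2]
base 564 c 619.8 -58.2 size 146.3 149.5 ang 6.0 =rad 0.105 z [130.6 137.5 142.2]
platform 3331 c 603.3 -71.9 size 271.3 270.6 ang 3.8 =rad 0.066 z [ 97.7 105.  111.9]
bar 80 c 703.5 -61.6 size 43.4 56.7 ang 5.0 =rad 0.088 z [114.  129.9 136.6]
obst [ 0.3  -0.5   0.05] [ 0.738 -0.2    0.159]
reagent_bottle 0.84 [ 0.707 -0.339  0.002]
spray 0.84 [ 0.31  -0.283  0.002]
pipette 0.51 [ 0.364 -0.093  0.006]
scene
lid all 975 c 543.0 -363.0 size 109.3 146.2 ang 0.7 =rad 0.012 z [13.9 24.2 47.1]
lid deck 794 c 542.9 -362.8 size 109.3 144.9 ang 0.7 =rad 0.013 z [18.3 24.  28.4]
lid ridge 91 c 541.9 -361.7 size 22.5 69.1 ang 0.5 =rad 0.009 z [40.7 47.7 52.4]
collar 729 c 605.9 -53.6 size 95.4 130.4 ang 5.7 =rad 0.099 z [147.4 152.5 157.3]
base 576 c 621.3 -52.5 size 141.6 150.5 ang 5.7 =rad 0.099 z [130.6 137.6 142.2]
platform 3224 c 604.3 -66.4 size 275.4 270.6 ang 3.8 =rad 0.066 z [ 99.7 104.4 108.9]
bar 115 c 695.6 -63.9 size 19.1 59.1 ang 6.3 =rad 0.11 z [120.4 129.2 133.7]
obst [ 0.3   -0.499  0.05 ] [ 0.745 -0.2    0.155]
spray 0.83 [ 0.31  -0.278 -0.001]
tube_rack 0.9 [0.341 0.169 0.002]
pipette 0.65 [ 0.364 -0.089  0.001]
```

>>> move_arm:
  motion:
    - [0,0,0,0,0,0,-0.947]
    - [0,0,0,0,0,0,-0.947]
    - [0,0,0,0,0,0,-0.947]
    - [0,0,0,0,0,0,-0.947]
    - [0,0,0,0,0,0,-0.947]
    - [0,0,0,0,0,0,-0.947]
    - [0,0,0,0,0,0,-0.947]
    - [0,0,0,0,0,0,-0.947]
    - [0,0,0,0,0,0,-0.947]
    - [0,0,0,0,0,0,-0.947]
    - [0,0,0,0,0,0,-0.947]
    - [0,0,0,0,0,0,-0.947]

```text
time: 2.9
tool_pos: [0.1952, -0.4874, 0.2267]
tool_rot: [3.142, 0.0, 1.574]
contact_force: [-0.0, -0.3, -0.1]
opening: 0.092
```

>>> move_arm:
  motion:
    - [0,0.4,1,0,0,0,0]
    - [0,0.4,1,0,0,0,0]
    - [0,0.4,1,0,0,0,0]
    - [0,0.4,1,0,0,0,0]
    - [0,0.4,1,0,0,0,0]
    - [0,0.4,1,0,0,0,0]
    - [0,0.4,1,0,0,0,0]
    - [0,0.4,1,0,0,0,0]
    - [0,0.4,1,0,0,0,0]
    - [0,0.4,1,0,0,0,0]
    - [0,0.4,1,0,0,0,0]
    - [0,0.4,1,0,0,0,0]

```text
time: 4.4
tool_pos: [0.4361, -0.391, 0.2267]
tool_rot: [3.142, 0.0, 1.571]
contact_force: [-0.1, 0.0, -0.3]
opening: 0.0917
```

>>> move_arm:
  motion:
    - [0,0.25,1,0,0,0,0]
    - [0,0.25,1,0,0,0,0]
    - [0,0.25,1,0,0,0,0]
    - [0,0.25,1,0,0,0,0]
    - [0,0.25,1,0,0,0,0]
    - [0,0,0.4,0.5,0,0,0]
    - [0,0,0,0,0,0,0]

```text
time: 5.28
tool_pos: [0.543, -0.3659, 0.2149]
tool_rot: [-3.139, -0.002, 1.571]
contact_force: [0.4, 0.1, -1.2]
opening: 0.0919
```

```bash
cat >> m.py <<'E'
def wcloud(cal,d):
    K=np.array(cal['K']);v,u=np.mgrid[:d.shape[0],:d.shape[1]]
    a=(u-K[0,2])/K[0,0];b=(v-K[1,2])/K[1,1];th=np.hypot(a,b)+1e-9
    ray=np.stack([np.sin(th)*a/th,-np.sin(th)*b/th,-np.cos(th)],-1)
    p=ray/np.maximum(np.cos(th),.05)[...,None]*d[...,None]
    P=p@rot(cal['orientation']).T+np.array(cal['position']);P[(d==0)|(th>1.4)]=-9;return P
E
python3 - <<'E'
from m import *
s=robot.observe();print(s['time'],s['tool_pos'],s['tool_rot'],s['contact_force'])
cal=eyes.calibration('wrist');im,d=eyes.read_camera('wrist');save('wrist1',im);print(cal)
for r in finder.place_of('wrist','box_lid')[:2]: print(r['p'],w(cal,r['centre']))
np.savez('w1',im=im,d=d)
P=wcloud(cal,d)
rect(P,.015,.032,(.545,-.366),.1,'deck')
rect(P,.040,.06,(.545,-.366),.06,'ridge')
E
```

```text
5.275 [ 0.54297109 -0.36590759  0.21489603] [-3.13920240e+00 -1.67519067e-03  1.57140798e+00] [ 0.35635274  0.07       -1.23372321]
{'K': array([[297.31863964,   0.        , 253.32859288],
       [  0.        , 297.31863964, 189.21113973],
       [  0.        ,   0.        ,   1.        ]]), 'position': array([ 0.54316518, -0.29825464,  0.37278338]), 'orientation': array([-0.24973986,  0.00177012,  0.00081693])}
0.6 [ 0.53815703 -0.3637776  -0.00101174]
deck 9096 c 539.4 -364.8 size 105.0 144.2 ang 0.4 =rad 0.006 z [22.9 24.3 25.7]
ridge 880 c 539.0 -364.1 size 15.7 69.0 ang 0.1 =rad 0.002 z [47.3 49.5 50.8]
```

>>> move_arm:
  motion:
    - [0,0.07,-0.2,1,0,0,0]
    - [0,0,0,1,0,0,0]
    - [0,0,0,1,0,0,0]
    - [0,0,0,1,0,0,0]
    - [0,0,0,1,0,0,0]
    - [0,0,0,1,0,0,0]
    - [0,0,0,1,0,0,0]
    - [0,0,0,1,0,0,0]
    - [0,0,0,0.7,0,0,0]
    - [0,0,0,0.6,0,0,0]
    - [0,0,0,0,0,0,0]

```text
time: 6.75
tool_pos: [0.5386, -0.3648, 0.03]
tool_rot: [-3.14, -0.001, 1.571]
contact_force: [0.2, -0.1, 0.9]
opening: 0.0916
```

>>> move_arm:
  motion:
    - [255,0,0,0,0,0,0]
    - [255,0,0,0,0,0,0]
    - [255,0,0,0,0,0,0]
    - [255,0,0,0,0,0,0]
    - [255,0,0,0,0,0,0]
    - [255,0,0,0,0,0,0]
    - [255,0,0,0,0,0,0]
    - [255,0,0,0,0,0,0]
  newtons: 20

```text
time: 7.75
tool_pos: [0.5391, -0.365, 0.0307]
tool_rot: [3.142, 0.0, 1.571]
contact_force: [-0.2, -0.7, -0.3]
opening: 0.016
```

>>> move_arm:
  motion:
    - [255,0,0,-0.4,0,0,0]
    - [255,0,0,-1,0,0,0]
    - [255,0,0,-1,0,0,0]
    - [255,0,0,-1,0,0,0]
    - [255,0,0,-1,0,0,0]
    - [255,0,0,-1,0,0,0]
    - [255,0,0,-1,0,0,0]
    - [255,0,0,-1,0,0,0]
    - [255,0,0,-1,0,0,0]
    - [255,0,0,-1,0,0,0]
    - [255,0,0,-1,0,0,0]
    - [255,0,0,-1,0,0,0]

```text
time: 9.25
tool_pos: [0.539, -0.3649, 0.2599]
tool_rot: [3.141, 0.0, 1.571]
contact_force: [-0.4, 0.1, -1.1]
opening: 0.0159
```

>>> move_arm:
  motion:
    - [255,1,0.35,-0.5,0,0,0]
    - [255,1,0.35,-0.5,0,0,0]
    - [255,1,0.35,-0.5,0,0,0]
    - [255,1,0.35,-0.5,0,0,0]
    - [255,1,0.35,-0.5,0,0,0]
    - [255,1,0.35,-0.5,0,0,0]
    - [255,1,0.35,-0.5,0,0,0]
    - [255,1,0.35,0,0,0,0]
    - [255,1,0.3,0,0,0,0]
    - [255,0,0,0,0,0,0]
    - [255,0,0,0,0,0,0]

```text
time: 10.62
tool_pos: [0.601, -0.1852, 0.3283]
tool_rot: [-3.141, 0.0, 1.571]
contact_force: [-0.6, -0.1, -1.1]
opening: 0.0158
```

```bash
python3 - <<'E'
from m import *
s=robot.observe();print(s['time'],s['tool_pos'],s['tool_rot'],s['contact_force'],s['opening'])
cal=eyes.calibration('wrist');im,d=eyes.read_camera('wrist');save('wrist2',im)
for l in('tube_box','stopbar_face','shaker'):
  for r in finder.place_of('wrist',l)[:1]: print(l,r['p'],w(cal,r['centre']))
np.savez('w2',im=im,d=d,p=cal['position'],o=cal['orientation'])
P=wcloud(cal,d)
rect(P,.146,.18,(.603,-.057),.09,'collar')
rect(P,.125,.18,(.590,-.057),.085,'box')
rect(P,.1525,.165,(.603,-.057),.09,'top')
rect(P,.129,.143,(.603,-.057),.09,'base')
rect(P,.08,.12,(.603,-.065),.2,'platform')
rect(P,.115,.15,(.70,-.063),.03,'bar')
E
```

```text
10.625 [ 0.6009902  -0.18519813  0.32834153] [-3.14084911e+00  2.36802491e-04  1.57071832e+00] [-0.59374598 -0.09813349 -1.12531212] 0.01584113188965664
tube_box 0.69 [ 0.6019184  -0.05368771  0.10384553]
stopbar_face 0.62 [ 0.68252229 -0.06207239  0.12055393]
collar 4590 c 601.3 -51.4 size 90.8 123.2 ang 5.9 =rad 0.103 z [150.9 153.  156.7]
box 9512 c 601.0 -46.7 size 110.8 134.2 ang 6.6 =rad 0.115 z [136.4 142.6 155.9]
top 3115 c 600.7 -51.5 size 89.1 123.5 ang 6.1 =rad 0.107 z [152.6 153.4 157. ]
base 5230 c 618.5 -44.8 size 146.0 134.5 ang 6.6 =rad 0.115 z [131.8 139.  141.2]
platform 11498 c 601.7 -71.2 size 270.7 261.7 ang 3.8 =rad 0.066 z [103.1 104.8 106.3]
bar 619 c 689.9 -63.8 size 17.3 58.2 ang 3.5 =rad 0.061 z [125.  130.5 132.4]
```

View pics/wrist2.png

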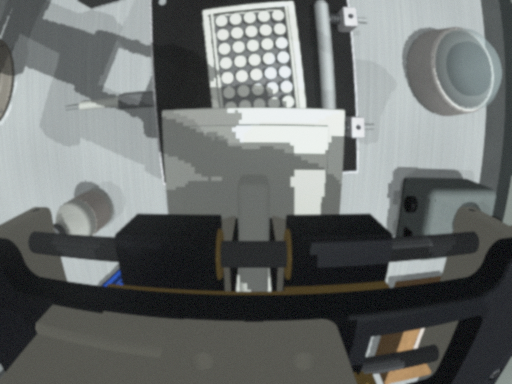

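Box far end and collar at px (205–300, 5–105), bar at (325,60), lid held at (253,190). Box centre ≈ (0.601, −0.054), yaw ≈ 0.107. Going over it.

>>> move_arm:
  motion:
    - [255,0,0,0,0,0,-0.51]
    - [255,0,0,0,0,0,-0.51]
    - [255,0.93,0.1,0,0,0,0]
    - [255,0.93,0.1,0,0,0,0]
    - [255,0.93,0.1,0,0,0,0]
    - [255,0.93,0.1,0,0,0,0]
    - [255,0.93,0.1,0,0,0,0]
    - [255,0.93,0.1,0,0,0,0]
    - [255,0.93,0.1,0,0,0,0]
    - [255,0,0,1,0,0,0]
    - [255,0,0,1,0,0,0]
    - [255,0,0,0,0,0,0]

```text
time: 12.32
tool_pos: [0.6005, -0.0533, 0.2872]
tool_rot: [-3.138, -0.001, 1.678]
contact_force: [-0.0, 0.0, -0.0]
opening: 0.0156
```

>>> move_arm:
  motion:
    - [255,0,0,1,0,0,0]
    - [255,0,0,1,0,0,0]
    - [255,0,0,1,0,0,0]
    - [255,0,0,1,0,0,0]
    - [255,0,0,0.4,0,0,0]
    - [255,0,0,0,0,0,0]

```text
time: 13.08
tool_pos: [0.6014, -0.054, 0.2011]
tool_rot: [3.141, 0.0, 1.678]
contact_force: [-0.1, 0.4, -0.1]
opening: 0.016
```

```bash
python3 - <<'E'
from m import *
s=robot.observe();print(s['time'],s['tool_pos'],s['tool_rot'],s['contact_force'],s['opening'])
for c in('scene',):
  cal=eyes.calibration(c);im,d=eyes.read_camera(c);save(c+'3',cv2.resize(im[150:280,190:340],None,fx=4,fy=4,interpolation=cv2.INTER_CUBIC))
  P=cloud(cal,d)
  rect(P,.185,.205,(.601,-.054),.09,'lid deck')
  rect(P,.129,.143,(.603,-.057),.09,'base')
E
```

```text
13.075 [ 0.60137883 -0.05398578  0.20110051] [3.14141576e+00 1.29634633e-04 1.67758019e+00] [-0.05142238  0.40204778 -0.08933   ] 0.016017267507852786
lid deck 796 c 605.8 -52.6 size 111.4 143.6 ang 6.2 =rad 0.107 z [188.7 194.3 197.6]
base 314 c 637.0 -34.7 size 95.2 176.5 ang 31.9 =rad 0.557 z [130.2 136.6 142. ]
```

View pics/scene3.png

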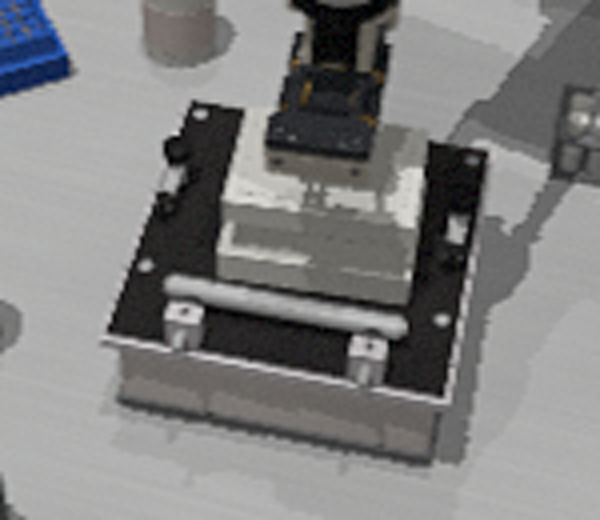

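Crop shows the held lid (px 220–425, 110–250) squarely above the box base; the scene-camera offset is the same for both, so they match within ~1 mm. Lowering gently.

>>> move_arm:
  motion:
    - [255,0,0,0.4,0,0,0]
    - [255,0,0,0.3,0,0,0]
    - [255,0,0,0.25,0,0,0]
    - [255,0,0,0.2,0,0,0]
    - [255,0,0,0.15,0,0,0]
    - [255,0,0,0.1,0,0,0]
    - [255,0,0,0,0,0,0]

```text
time: 14.0
tool_pos: [0.6011, -0.0541, 0.1726]
tool_rot: [-3.141, 0.0, 1.678]
contact_force: [-0.3, -0.4, -0.7]
opening: 0.0159
```

>>> move_arm:
  motion:
    - [255,0,0,0.1,0,0,0]
    - [255,0,0,0.1,0,0,0]
    - [255,0,0,0.1,0,0,0]
    - [255,0,0,0,0,0,0]

```text
time: 14.5
tool_pos: [0.6012, -0.054, 0.1677]
tool_rot: [3.141, 0.0, 1.678]
contact_force: [-2.4, 0.9, 4.7]
opening: 0.0161
```

>>> move_arm:
  motion:
    - [255,0,0,0.1,0,0,0]
    - [255,0,0,0,0,0,0]

```text
time: 14.75
tool_pos: [0.6012, -0.0541, 0.1676]
tool_rot: [3.139, 0.001, 1.678]
contact_force: [-6.7, 1.0, 16.4]
opening: 0.0155
```

Hard stop at z 0.1676 as expected for seated. Release and rise.

>>> move_arm:
  motion:
    - [255,0,0,-0.15,0,0,0]
    - [0,0,0,0,0,0,0]
    - [0,0,0,0,0,0,0]
    - [0,0,0,0,0,0,0]
    - [0,0,0,0,0,0,0]
    - [0,0,0,0,0,0,0]
    - [0,0,0,0,0,0,0]
    - [0,0,0,-0.5,0,0,0]
    - [0,0,0,-1,0,0,0]
    - [0,0,0,-1,0,0,0]
    - [0,0,0,-1,0,0,0]
    - [0,0,0,-1,0,0,0]

```text
time: 16.25
tool_pos: [0.6013, -0.054, 0.2593]
tool_rot: [3.141, 0.0, 1.678]
contact_force: [-0.5, 0.6, -0.2]
opening: 0.092
```

>>> move_arm:
  motion:
    - [0,0,-1,-1,0,0,1]
    - [0,0,-1,-1,0,0,1]
    - [0,0,-1,-1,0,0,1]
    - [0,0,-1,0,0,0,1]
    - [0,0,-1,0,0,0,1]
    - [0,0,-1,0,0,0,1]
    - [0,0,0,0,0,0,1]
    - [0,0,0,0,0,0,1]
    - [0,0,0,0,0,0,1]
    - [0,0,0,0,0,0,1]
    - [0,0,0,0,0,0,1]
    - [0,0,0,0,0,0,1]

```text
time: 17.75
tool_pos: [0.4845, -0.0358, 0.3186]
tool_rot: [3.141, -0.001, 0.418]
contact_force: [0.1, 0.5, -0.0]
opening: 0.0921
```

```bash
cat > look.py <<'E'
from m import *
import sys
s=robot.observe();print(s['time'],s['tool_pos'],s['tool_rot'],s['contact_force'],s['opening'])
cal=eyes.calibration('wrist');im,d=eyes.read_camera('wrist');save(sys.argv[1],im)
for l in('stopbar_face','shaker','box_lid','tube_box'):
  for r in finder.place_of('wrist',l)[:1]: print(l,r['p'],np.round(w(cal,r['centre']),4))
P=wcloud(cal,d)
rect(P,.153,.168,(.603,-.057),.1,'deck')
rect(P,.18,.195,(.603,-.057),.06,'ridge')
rect(P,.129,.170,(.590,-.057),.11,'base')
rect(P,.08,.12,(.603,-.065),.2,'platform')
rect(P,.120,.15,(.695,-.063),.03,'bar')
E
python3 look.py wrist4
```

```text
17.75 [ 0.48449015 -0.03580761  0.31857618] [ 3.14081505e+00 -8.88236858e-04  4.17501921e-01] [ 0.14806365  0.46847851 -0.00696818] 0.0921218623222863
stopbar_face 0.74 [ 0.6829 -0.0597  0.1193]
shaker 0.36 [ 0.3198  0.2979 -0.0022]
box_lid 0.9 [ 0.6027 -0.0529  0.1334]
tube_box 0.56 [ 0.5772 -0.5652  0.0035]
deck 10920 c 601.6 -53.7 size 104.7 144.5 ang 6.3 =rad 0.11 z [159.9 161.3 162.7]
ridge 1088 c 601.6 -53.6 size 16.4 69.9 ang 6.2 =rad 0.109 z [183.8 186.5 187.8]
base 12251 c 619.8 -35.3 size 151.2 181.5 ang 6.1 =rad 0.107 z [131.9 161.2 162.7]
platform 22097 c 601.4 -66.8 size 270.6 270.2 ang 3.7 =rad 0.064 z [103.  104.7 106.1]
bar 639 c 689.8 -63.4 size 17.6 59.6 ang 3.3 =rad 0.058 z [124.2 130.3 132.5]
```

View pics/wrist4.png

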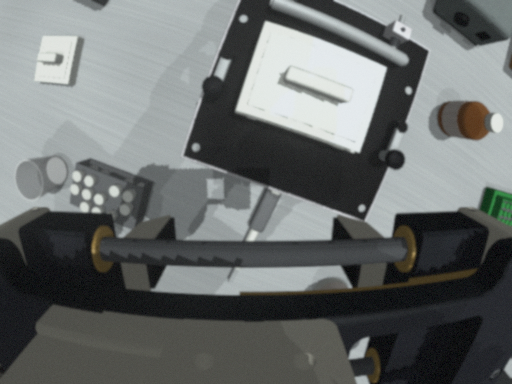

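Lid is seated flat (deck z 161 mm = 56 above the mat, at px (310,90)). Box sits 13 mm off to +y in the shaker frame, so nudge it sideways first. Checking room at the clamp.

```bash
python3 - <<'E'
from m import *
cal=eyes.calibration('wrist');im,d=eyes.read_camera('wrist');P=wcloud(cal,d)
c,s=np.cos(.065),np.sin(.065);q=(P-np.array([.6014,-.0668,0]))*1000
X=q[...,0]*c+q[...,1]*s;Y=-q[...,0]*s+q[...,1]*c;Z=q[...,2]-105
for sg in(1,-1):
  print('side',sg)
  for x in range(-60,60,8):
    m=(Z>6)&(Z<80)&(sg*Y>94)&(sg*Y<140)&(X>=x)&(X<x+8)
    if m.sum()>3: print(x,m.sum(),'ymin',np.percentile(sg*Y[m],[2,50,98]).round(),'z',Z[m].max().round())
m=(Z>8)&(Z<36)&(abs(Y)<40)&(X>70)&(X<110);print('bar x',np.percentile(X[m],[2,50,98]))
for y in range(-100,100,20):
  m=(Z>8)&(Z<36)&(abs(Y-y)<10)&(X>62)&(X<110)
  if m.sum():print(y,np.percentile(X[m],[2,50,98]).round(1))
E
```

```text
side 1
-52 61 ymin [108. 117. 125.] z 44.0
-44 151 ymin [105. 116. 127.] z 44.0
-36 140 ymin [105. 115. 127.] z 45.0
-28 71 ymin [111. 116. 123.] z 43.0
-20 74 ymin [111. 117. 123.] z 25.0
-12 77 ymin [111. 116. 123.] z 25.0
-4 87 ymin [110. 116. 123.] z 26.0
4 83 ymin [110. 117. 124.] z 26.0
12 10 ymin [113. 117. 121.] z 25.0
side -1
-52 46 ymin [108. 114. 125.] z 43.0
-44 149 ymin [105. 112. 127.] z 44.0
-36 143 ymin [105. 111. 128.] z 44.0
-28 80 ymin [109. 114. 123.] z 44.0
-20 67 ymin [110. 115. 122.] z 24.0
-12 64 ymin [110. 115. 123.] z 24.0
-4 75 ymin [110. 114. 122.] z 25.0
4 86 ymin [109. 114. 123.] z 25.0
12 6 ymin [113. 117. 120.] z 24.0
bar x [80.19637441 86.09731717 96.58777521]
-100 [83.  87.3 94.2]
-80 [ 80.5  87.8 108. ]
-60 [ 80.7  88.5 109.3]
-40 [80.4 86.1 96.5]
-20 [80.2 86.5 96.6]
0 [80.3 85.9 96. ]
20 [80.  86.1 96.5]
40 [80.2 85.9 96.6]
60 [80.2 86.3 98.9]
80 [80.2 84.6 94.8]
```

>>> move_arm:
  motion:
    - [0,0,0,0,0,0,-1]
    - [0,0,0,0,0,0,-1]
    - [0,0,0,0,0,0,-1]
    - [0,0,0,0,0,0,-1]
    - [0,0,0,0,0,0,-1]
    - [0,0,0,0,0,0,-1]
    - [0,0,0,0,0,0,-1]
    - [0,0,0,0,0,0,-1]
    - [0,0,0,0,0,0,-1]
    - [0,0,0,0,0,0,-1]
    - [0,0,0,0,0,0,-1]
    - [0,0,0,0,0,0,-1]

```text
time: 19.55
tool_pos: [0.4845, -0.0358, 0.3178]
tool_rot: [3.141, 0.0, 1.682]
contact_force: [-0.6, 0.2, -0.1]
opening: 0.0916
```

>>> move_arm:
  motion:
    - [0,-0.26,0.95,0,0,0,0]
    - [0,-0.26,0.95,0,0,0,0]
    - [0,-0.26,0.95,0,0,0,0]
    - [0,-0.25,0.95,0,0,0,0]
    - [0,-0.25,0.96,0,0,0,0]
    - [0,-0.25,0.96,0,0,0,0]
    - [0,0,0,1,0,0,0]
    - [0,0,0,1,0,0,0]
    - [0,0,0,1,0,0,0]
    - [0,0,0,0,0,0,0]

```text
time: 20.8
tool_pos: [0.6008, -0.0539, 0.2562]
tool_rot: [-3.138, -0.001, 1.678]
contact_force: [-0.9, -0.6, 0.0]
opening: 0.092
```

>>> move_arm:
  motion:
    - [0,0,0,1,0,0,0]
    - [0,0,0,1,0,0,0]
    - [0,0,0,1,0,0,0]
    - [0,0,0,0.8,0,0,0]
    - [0,0,0,0.5,0,0,0]
    - [255,0,0,0,0,0,0]
    - [255,0,0,0,0,0,0]
    - [255,0,0,0,0,0,0]
    - [255,0,0,0,0,0,0]
    - [255,0,0,0,0,0,0]
    - [255,0,0,0,0,0,0]
    - [255,0,0,0,0,0,0]

```text
time: 22.3
tool_pos: [0.6015, -0.0541, 0.1717]
tool_rot: [-3.142, 0.0, 1.678]
contact_force: [0.1, 0.0, -0.7]
opening: 0.0264
```

>>> move_arm:
  motion:
    - [255,-0.1,0,0,0,0,0.1]
    - [255,-0.1,0,0,0,0,0.15]
    - [255,-0.1,-0.01,0,0,0,0.15]
    - [255,-0.1,-0.01,0,0,0,0]
    - [255,-0.1,-0.01,0,0,0,0]
    - [255,-0.1,0,0,0,0,0]
    - [255,-0.1,0,0,0,0,0]
    - [255,-0.05,0,0,0,0,0]
    - [255,0,0,0,0,0,0]

```text
time: 23.42
tool_pos: [0.602, -0.0692, 0.1717]
tool_rot: [-3.142, 0.0, 1.636]
contact_force: [-0.4, 1.4, 0.4]
opening: 0.0158
```

>>> move_arm:
  motion:
    - [0,0,0,0,0,0,0]
    - [0,0,0,0,0,0,0]
    - [0,0,0,0,0,0,0]
    - [0,0,0,0,0,0,0]
    - [0,0,0,-1,0,0,0]
    - [0,0,0,-1,0,0,0]
    - [0,0.12,-1,-1,0,0,0]
    - [0,0,-1,-1,0,0,0]
    - [0,0,-1,-1,0,0,0]
    - [0,0,-1,-1,0,0,0]
    - [0,0,-1,-1,0,0,0]
    - [0,0,-0.87,-0.4,0,0,0]

```text
time: 24.92
tool_pos: [0.4843, -0.0744, 0.3209]
tool_rot: [3.14, 0.001, 1.636]
contact_force: [-0.5, -0.3, 0.2]
opening: 0.0916
```

>>> move_arm:
  motion:
    - [0,0,0,0,0,0,1]
    - [0,0,0,0,0,0,1]
    - [0,0,0,0,0,0,1]
    - [0,0,0,0,0,0,1]
    - [0,0,0,0,0,0,1]
    - [0,0,0,0,0,0,1]
    - [0,0,0,0,0,0,1]
    - [0,0,0,0,0,0,1]
    - [0,0,0,0,0,0,1]
    - [0,0,0,0,0,0,1]
    - [0,0,0,0,0,0,1]
    - [0,0,0,0,0,0,1]

```text
time: 26.42
tool_pos: [0.4844, -0.0742, 0.3191]
tool_rot: [-3.141, 0.001, 0.376]
contact_force: [-0.7, 0.6, 0.4]
opening: 0.0919
```

>>> move_arm:
  motion:
    - [0,0,0,0,0,0,1]
    - [0,0,0,0,0,0,1]
    - [0,0,0,0,0,0,1]
    - [0,0,0,0,0,0,0]

```text
time: 26.92
tool_pos: [0.4844, -0.0743, 0.3193]
tool_rot: [-3.141, 0.001, 0.066]
contact_force: [-0.8, -0.1, 0.4]
opening: 0.0918
```

```bash
cat > box.py <<'E'
from m import *
import sys
from scipy.optimize import minimize
def meas(name=None):
    s=robot.observe();c,si=np.cos(.065),np.sin(.065);t=(s['tool_pos']-np.array([.6014,-.0668,.105]))*1000
    print('t',s['time'],'tcp shaker',round(t[0]*c+t[1]*si,1),round(-t[0]*si+t[1]*c,1),round(t[2],1),'rot',np.round(s['tool_rot'],3),'f',np.round(s['contact_force'],1),round(s['opening'],4))
    cal=eyes.calibration('wrist');im,d=eyes.read_camera('wrist');P=wcloud(cal,d)
    if name: save(name,im)
    q=(P-np.array([.6014,-.0668,0]))*1000
    X=q[...,0]*c+q[...,1]*si;Y=-q[...,0]*si+q[...,1]*c;Z=q[...,2]-105
    def r(m,n):
        (cx,cy),(a,b),an=cv2.minAreaRect(np.stack([X[m],Y[m]],-1).astype(np.float32));print(n,m.sum(),round(cx,1),round(cy,1),round(a,1),round(b,1),round(an,2))
    r((Z>52)&(Z<60)&(abs(Y)<100)&(X>-90)&(X<110),'deck'); r((Z>77)&(Z<85)&(abs(Y)<60)&(X>-40)&(X<70),'ridge')
    m=(Z>29)&(Z<38)&(abs(Y)<102)&(X>-75)&(X<77.5);r(m,'base rim')
    for y in(-60,-30,0,30,60):
        k=m&(abs(Y-y)<8); 
        if k.sum():print('base x at',y,np.percentile(X[k],[1,99]).round(1))
    for x in(-25,0,25):
        k=m&(abs(X-x)<8)
        if k.sum():print('base y at',x,np.percentile(Y[k],[1,99]).round(1))
    k=(Z>10)&(Z<38)&(abs(Y)<50)&(X>75)&(X<115);print('bar front',np.percentile(X[k],[2,50,98]).round(1) if k.any() else None)
    return im
meas(sys.argv[1] if len(sys.argv)>1 else None)
E
python3 box.py wrist5
```

```text
t 26.925 tcp shaker -117.2 0.2 214.3 rot [-3.141e+00  1.000e-03  6.600e-02] f [-0.8 -0.1  0.4] 0.0918
deck 11309 0.8 -0.1 105.0 144.6 0.61
ridge 1105 0.0 0.0 16.4 70.4 0.16
base rim 326 -37.9 24.9 178.3 83.6 57.23
base x at -60 [-52.8 -51.2]
base x at -30 [-53. -51.]
base x at 0 [-53.6 -51.3]
base x at 30 [-54.6 -51.1]
base x at 60 [-56.4 -52.6]
bar front [80.1 84.  90.2]
```

View pics/wrist5.png

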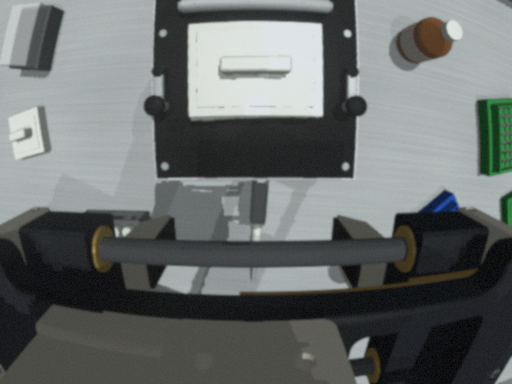

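```bash
python3 - <<'E'
from m import *
c,si=np.cos(.065),np.sin(.065)
for n in('wrist','top','scene'):
    cal=eyes.calibration(n);im,d=eyes.read_camera(n);P=(wcloud if n=='wrist' else cloud)(cal,d)
    q=(P-np.array([.6014,-.0668,0]))*1000
    X=q[...,0]*c+q[...,1]*si;Y=-q[...,0]*si+q[...,1]*c;Z=q[...,2]-105
    for lo,hi in((4,38),(52,62)):
        k=(Z>lo)&(Z<hi)&(abs(X)<75)&(abs(Y)<100)
        print(n,lo,k.sum(),'Y',np.percentile(Y[k],[0,1,50,99,100]).round(1),'X',np.percentile(X[k],[0,1,99,100]).round(1))
E
```

```text
wrist 4 340 Y [-72.8 -68.7  16.9  77.3  77.7] X [-56.5 -56.5  41.   49.3]
wrist 52 11303 Y [-72.9 -70.4   0.2  70.3  72.1] X [-52.  -50.1  51.3  53. ]
top 4 105 Y [-99.5 -99.  -68.   98.1  99.7] X [-47.2 -46.7  74.3  74.5]
top 52 558 Y [-76.9 -76.  -18.9  65.   67. ] X [-43.3 -38.2  52.8  53.5]
scene 4 434 Y [-98.1 -76.6  14.6  78.8  96.4] X [-59.8 -44.4  62.1  71.5]
scene 52 973 Y [-71.2 -69.5   3.3  71.3  72.7] X [-50.1 -47.7  56.5  58. ]
```

Lid/box now centred to 0/+2.4 mm; view shows it clear at px (188–323, 22–118), knobs at (155,105),(355,105). The remaining 2.4 mm I take out with a slightly oblique push using both open fingers on the rear face.

>>> move_arm:
  motion:
    - [0,0.65,-0.06,1,0,0,0]
    - [0,0.65,-0.05,1,0,0,0]
    - [0,0,0,1,0,0,0]
    - [0,0,0,1,0,0,0]
    - [0,0,0,1,0,0,0]
    - [0,0,0,1,0,0,0]
    - [0,0,0,1,0,0,0]
    - [0,0,0,1,0,0,0]
    - [0,0,0,1,0,0,0]
    - [0,0,0,0.7,0,0,0]
    - [0,0,0,0.4,0,0,0]
    - [0,0,0,0,0,0,0]

```text
time: 28.62
tool_pos: [0.5105, -0.0704, 0.1175]
tool_rot: [-3.141, 0.001, 0.065]
contact_force: [-0.4, -0.2, -0.8]
opening: 0.0917
```

```bash
python3 box.py
```

```text
t 28.625 tcp shaker -91.0 2.4 12.5 rot [-3.141e+00  1.000e-03  6.500e-02] f [-0.4 -0.2 -0.8] 0.0917
deck 49281 -29.2 -0.8 122.4 144.9 0.61
ridge 10578 0.5 -0.4 16.9 70.4 0.47
base rim 0 0.0 0.0 0.0 0.0 0.0
bar front None
```

>>> move_arm:
  motion:
    - [0,0.5,0,0,0,0,0]
    - [0,0.4,0,0,0,0,0]
    - [0,0.2,0,0,0,0,0]
    - [0,0,0,0,0,0,0]

```text
time: 29.18
tool_pos: [0.5328, -0.0689, 0.1177]
tool_rot: [3.141, -0.0, 0.065]
contact_force: [-0.6, -0.7, -0.2]
opening: 0.0916
```

>>> move_arm:
  motion:
    - [0,0.15,0,0,0,0,0]
    - [0,0.15,0,0,0,0,0]
    - [0,0.15,0,0,0,0,0]
    - [0,0.15,0,0,0,0,0]

```text
time: 29.68
tool_pos: [0.5444, -0.0683, 0.1176]
tool_rot: [3.141, 0.001, 0.065]
contact_force: [-1.6, 0.2, -0.7]
opening: 0.0921
```

>>> move_arm:
  motion:
    - [0,0.15,0.03,0,0,0,0]
    - [0,0.15,0.03,0,0,0,0]
    - [0,0.15,0.03,0,0,0,0]
    - [0,0.15,0.03,0,0,0,0]

```text
time: 30.18
tool_pos: [0.5568, -0.0698, 0.1176]
tool_rot: [3.142, 0.0, 0.065]
contact_force: [-2.1, -0.0, -1.8]
opening: 0.0916
```

```bash
python3 box.py wrist6; python3 - <<'E'
from m import *
c,si=np.cos(.065),np.sin(.065)
im,d=eyes.read_camera('scene');P=cloud(eyes.calibration('scene'),d);save('scene6',cv2.resize(im[150:280,190:340],None,fx=4,fy=4,interpolation=cv2.INTER_CUBIC))
q=(P-np.array([.6014,-.0668,0]))*1000
X=q[...,0]*c+q[...,1]*si;Y=-q[...,0]*si+q[...,1]*c;Z=q[...,2]-105
k=(Z>4)&(Z<38)&(X>25)&(X<72)&(abs(Y)<100);print(np.percentile(Y[k],[1,99]),np.percentile(X[k],[50,99]))
E
```

```text
t 30.175 tcp shaker -44.7 -0.1 12.6 rot [3.142 0.    0.065] f [-2.1 -0.  -1.8] 0.0916
deck 66577 8.7 -4.7 145.2 130.0 88.94
ridge 11726 -4.9 0.1 69.8 119.8 0.11
base rim 7 -53.5 2.2 93.1 15.2 80.55
bar front None
[-72.0484556   85.02538515] [52.08211584 71.89011102]
```

View pics/scene6.png

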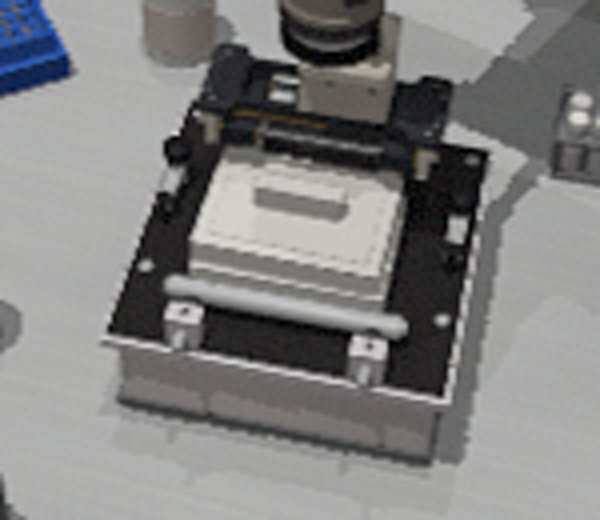

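Box (px 190–388) is square, centred on the bar (165–408), lid down, just short of the bar. Approaching slowly, watching the force.

>>> move_arm:
  motion:
    - [0,0.1,0,0,0,0,0]
    - [0,0.1,0,0,0,0,0]
    - [0,0,0,0,0,0,0]

```text
time: 30.65
tool_pos: [0.5608, -0.0696, 0.1178]
tool_rot: [3.141, -0.0, 0.065]
contact_force: [-1.7, -0.7, -0.4]
opening: 0.0918
```

>>> move_arm:
  motion:
    - [0,0.1,0,0,0,0,0]
    - [0,0,0,0,0,0,0]

```text
time: 30.9
tool_pos: [0.5617, -0.0695, 0.1178]
tool_rot: [3.141, 0.002, 0.065]
contact_force: [-6.4, -1.2, 3.3]
opening: 0.0924
```

>>> move_arm:
  motion:
    - [0,0.1,0,0,0,0,0]
    - [0,0,0,0,0,0,0]

```text
time: 31.15
tool_pos: [0.563, -0.0694, 0.1178]
tool_rot: [3.142, 0.004, 0.065]
contact_force: [-8.7, -1.0, 6.1]
opening: 0.0918
```

>>> move_arm:
  motion:
    - [0,0.1,0,-0.04,0,0,0]
    - [0,0,0,0,0,0,0]

```text
time: 31.4
tool_pos: [0.5648, -0.0693, 0.1179]
tool_rot: [-3.141, 0.004, 0.065]
contact_force: [-6.7, -1.8, 1.0]
opening: 0.0917
```

```bash
python3 box.py wrist7
```

```text
t 31.4 tcp shaker -36.7 -0.1 12.9 rot [-3.141  0.004  0.065] f [-6.7 -1.8  1. ] 0.0917
deck 66614 16.6 -4.5 145.5 129.5 88.87
ridge 11769 2.7 0.1 71.2 119.9 0.89
base rim 6 -37.9 47.2 0.7 15.4 89.85
base y at -25 [46.8 47.1]
bar front None
```

View pics/wrist7.png

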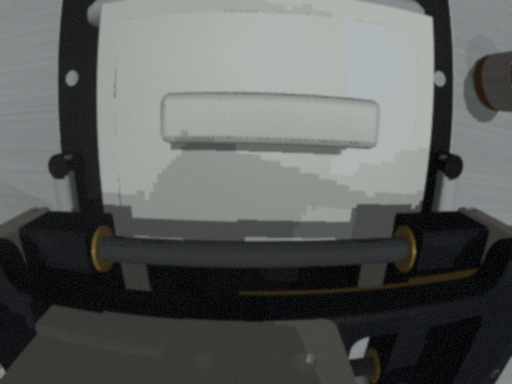

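Wrist view: lid flat and square (px 97–433), symmetric to the clamps (60 and 450), no body contact. Continue.

>>> move_arm:
  motion:
    - [0,0.1,0,-0.02,0,0,0]
    - [0,0,0,0,0,0,0]
    - [0,0,0,0,0,0,0]

```text
time: 31.82
tool_pos: [0.5661, -0.0692, 0.1179]
tool_rot: [-3.141, 0.006, 0.065]
contact_force: [-9.2, -1.7, 0.7]
opening: 0.0919
```

>>> move_arm:
  motion:
    - [0,0.1,0,-0.02,0,0,0]
    - [0,0,0,0,0,0,0]
    - [0,0,0,0,0,0,0]

```text
time: 32.2
tool_pos: [0.5675, -0.0691, 0.118]
tool_rot: [-3.141, 0.008, 0.065]
contact_force: [-10.7, -1.5, -0.7]
opening: 0.0915
```

```bash
cat > fin.py <<'E'
from m import *
c,si=np.cos(.065),np.sin(.065)
s=robot.observe();t=(s['tool_pos']-np.array([.6014,-.0668,.105]))*1000;f=s['contact_force']
print(s['time'],'tcp x',t[0]*c+t[1]*si,'y',-t[0]*si+t[1]*c,'F',f,'Fx',f[0]*c+f[1]*si,s['torque'])
im,d=eyes.read_camera('scene');cal=eyes.calibration('scene');P=cloud(cal,d)
save('scene8',cv2.resize(im[150:280,190:340],None,fx=4,fy=4,interpolation=cv2.INTER_CUBIC))
q=(P-np.array([.6014,-.0668,0]))*1000
X=q[...,0]*c+q[...,1]*si;Y=-q[...,0]*si+q[...,1]*c;Z=q[...,2]-105
def bar(P): pass
d0=np.load('scene_d.npy');q0=(cloud(cal,d0)-np.array([.6014,-.0668,0]))*1000
X0=q0[...,0]*c+q0[...,1]*si;Y0=-q0[...,0]*si+q0[...,1]*c;Z0=q0[...,2]-105
for y0 in(-82,82):
  a=(Z>12)&(Z<34)&(abs(Y-y0)<6)&(X>70)&(X<115);b=(Z0>12)&(Z0<34)&(abs(Y0-y0)<6)&(X0>70)&(X0<115)
  print('bar now/rest',y0,X[a].mean(),X0[b].mean(),a.sum(),b.sum())
k=(Z>50)&(Z<62)&(abs(Y)<80)&(X>-40)&(X<95)
print('deck',cv2.minAreaRect(np.stack([X[k],Y[k]],-1).astype(np.float32)),'z',np.median(Z[k]))
for r in finder.place_of('scene','stopbar_face')[:1]:
    g=(w(cal,r['centre'])-np.array([.6014,-.0668,0]))*1000;print('face',g[0]*c+g[1]*si)
E
python3 fin.py
```

```text
32.2 tcp x -34.015751493889574 y -0.09875185886894178 F [-10.70964664  -1.50166287  -0.65387237] Fx -10.784569849208937 [-0.65578002  1.69969743 -0.09934653]
bar now/rest -82 99.84131537651452 95.61516715814548 21 25
bar now/rest 82 102.56982773262735 96.6805878788134 24 26
deck ((28.90380859375, -3.3320465087890625), (144.48068237304688, 123.25084686279297), 87.99842071533203) z 56.13427039779005
face 88.5506833524275
```

>>> move_arm:
  motion:
    - [0,0.07,0,-0.01,0,0,0]
    - [0,0,0,0,0,0,0]
    - [0,0,0,0,0,0,0]
    - [0,0,0,0,0,0,0]
    - [0,0,0,0,0,0,0]
    - [0,0,0,0,0,0,0]

```text
time: 33.05
tool_pos: [0.5683, -0.069, 0.118]
tool_rot: [-3.141, 0.009, 0.065]
contact_force: [-12.1, -2.7, -0.7]
opening: 0.0917
```

```bash
python3 fin.py
```

```text
33.05 tcp x -33.16748686260134 y -0.07365202669068172 F [-12.10690227  -2.72153336  -0.68825024] Fx -12.258110572938358 [-0.69491577  1.95340715 -0.13982395]
bar now/rest -82 100.56165494876444 95.61516715814548 22 25
bar now/rest 82 102.55363444719987 96.6805878788134 20 26
deck ((29.94963836669922, -3.2230072021484375), (144.3597869873047, 122.8986587524414), 87.99894714355469) z 56.11320077826065
face 88.33888847552734
```

View pics/scene8.png

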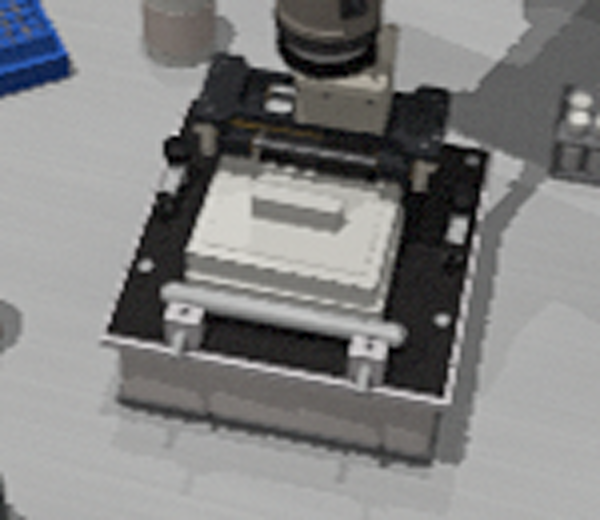

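The lid is flat, the box lies square on the bar (px 165–405) and centred. The force and finger travel agree on roughly 10 N at the bar, so I'm handing in.

```bash
python3 -c "
from cell import robot
print(robot.hand_in())"
```

```text
the job is handed in; nothing more can be done
None
```

The box's own lid is on and fully down. The box is being held against the stop bar by both open fingers on the rear of its base, and I handed the job in like that at about 33 s.

- **Lid:** it stopped hard at the seated height. Its top lies flat at 56 mm above the mat, as expected for a seated lid.
- **Centring:** the box started about 13 mm off-centre. I regripped the lid ridge and drew it across by that, then pushed slightly sideways to take out the last 2.4 mm. The fingers ended within 0.1 mm of the centre line. I did not measure the box's own offset again after that push; in the pictures it looks square and centred between the clamps.
- **Push:** the fingers give about 12.2 N, and the mat drag while sliding was about 2 N, so the bar gets roughly 10 N.
- **Bar travel:** the finger travel since contact puts the bar about 6.6 mm in, out of 14 mm.
- **Disagreement:** the cameras disagree on the bar travel. Scene-camera depth gave about 5 to 6 mm and the network estimate about 8 mm. Both are noisy, and the true value should be near half way in either case.
- **Other things:** I did not touch anything else on the bench, but took no separate final picture of all of it to check.

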